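Put the washed utensils to dry by kind

ROBOT

A 6-joint arm with a two-finger parallel gripper is mounted at the origin on the work surface. World frame = base frame: x ahead of the robot, y to its left, z up, the work surface at z = 0. Lengths are in m, angles in rad, forces in N, time in s.
With the tool pointing down it reaches from about 0.35 to 0.975 m from the base axis. Payload 4.9 kg.
Tool frame: the origin (TCP) lies midway between the tips of the shut fingers; the grasp point (between the pads) lies ctrl.tcp_to_grasp behind it (ctrl.tcp_to_grasp is the distance from the TCP to the grasp point, in m); z points along the fingers, y is the direction in which the jaws open and shut (so a half turn about z gives the same grasp; the last joint's range is limited). The gripper opens to 85 mm and grips with 20 to 120 N. Pads are 22 mm wide; open, the fingers measure 114 mm over their backs; the gripper's body (76 mm by 85 mm) begins 54 mm behind the grasp point. The pads swing forward as they close: fully open they stand 13 mm farther back than shut.
Start: joints at [1.047, 0.053, 1.613, -0, 1.476, -0.119], TCP at [0.246, 0.574, 0.231] pointing down, gripper open.
Joint ranges: [-3.01, 3.01], [-1.01, 2.22], [0.06, 2.58], [-1.02, 4.17], [0.09, 2.62], [-3.14, 3.14]. Speed limits (rad/s): [2.57, 2.57, 3.14, 3.14, 3.14, 3.14].

INTERFACE

Orientations are given as a rotation vector (axis times angle).
In Python, from station import ctrl, get_image, calibration, finish_job, models gives the robot as it stands.
- The arm moves only by the shell command python3 -m creep 'ROWS' [FORCE]. ROWS is JSON, a list of rows, each a list of 7 numbers: the opening, from 0 (shut) to 1 (fully open), then the shift along the tool's x, y, z in m, then the turn, a rotation vector about the tool's x, y, z in degrees. A call has 1 to 20 rows; each row shifts and turns the commanded pose from where the row before left it, along the tool's axes as they then stand; what a row does not reach is not made up. A row lasts 1/10 s, in which the tool goes at most 50 mm and 8.59 degrees, less where a joint would pass 70% of its speed; a pose out of reach is approached as far as the arm can. A call with a gripper value outside its range is refused whole. The fingers move at their own pace and stop on an object; FORCE is the grip in N (left out, the last holds). Time passes only in rows, so rows that do not move let the fingers close. It gives the time, the measured TCP pose, the force and the opening at its end, in the units of the state.
- ctrl.get_obs(): the state, without advancing time (a new reading comes with each control period).
- get_image(name): name is "side" or "top" or "wrist"; returns the picture (384x512x3 uint8, red, green, blue); there is no depth.
- calibration(name): a dict with "mtx" (3x3 intrinsics, pixels), "R" (3x3) and "t" (3): a world point X has camera coordinates R X + t. Camera axes: x right, y down, z forward; pixel columns grow to the right and rows downward; lengths in m; the calibration is good to about 2 mm. The wrist camera is an equidistant fisheye: a pixel r from the principal point sees the ray r / f radians off the axis. A picture is of the moment at which its call begins: read the wrist's pose just before it. calibration takes no time and is no camera call; for the wrist camera it gives the pose at the moment of the call.
- finish_job(): hands the job in, once; it reports no verdict.
Trained networks look in the newest picture that a camera, given by its name, has taken for a name from the list of things; names that differ only in an ending like _2 or _b are one class to them, and where a whole thing is asked for, a point or a joint stands for the part that bears it (a point fixed in the world has none). Each returns a list of dicts, best first, with "conf" (0 to 1); they miss things now and then, are a little off and sometimes report something else, mostly with a low value. They report only what shows in the picture. A call takes as long as a camera call. They do not tell look-alikes from the thing itself.
- models.search_frame(camera, name): "extent" ([left, top, right, bottom] in pixels, round what is visible of it).
The state is a dict: "t": time; "q": joint angles; "dq": joint speeds; "effort": joint torques, N m; "tool_pos": TCP position; "tool_rot": TCP orientation; "contact_force": force on the tool from outside, world axes, zero at the start; "wrist_torque": the same for the moment, N m; "opening": finger opening in m.
Only numpy, scipy, OpenCV 4.12 (cv2) and the standard library are available. Lean on these libraries where they do the work, as an engineer would, in place of code of your own. Each camera call takes 0.05 s, during which the arm holds its last target. There are 200 camera calls.

TASK

Put the washed utensils away by kind: lay the two flat wooden paddles side by side, flat on the sloping drying board with their blade ends down at its lip and their handles pointing up the slope, and lay the steel ladle level across the two raised bars of the ladle rack, where one of the paddles is lying now. Set each one down gently without dropping it, and leave everything else on the ledge where it stands.

Things in the scene. Friction and masses are not known exactly. Their poses are not given: they have to be found in the camera images.
- paddle_a: flat wooden paddle, 150 mm long, about 0.07 kg: blade 65 long x 40 wide x 8 mm thick, straight handle 85 long x 18 wide x 12 mm thick, undersides level. Origin: mid-length, on the underside; x towards the handle end (blade x = -75 to -10 mm, handle -10 to 75), z up. Balances at x = -7 mm. Starts on the ledge (z = 0), blade roughly towards the robot.
- paddle_b: flat wooden paddle, 150 mm long, about 0.07 kg: blade 65 long x 40 wide x 8 mm thick, straight handle 85 long x 18 wide x 12 mm thick, undersides level. Origin: mid-length, on the underside; x towards the handle end (blade x = -75 to -10 mm, handle -10 to 75), z up. Balances at x = -7 mm. Starts lying across the rack's bars, blade roughly towards the robot.
- paddle_a_tip (a point): middle of the blade's end edge of paddle_a, on the underside (75 mm from its origin)
- paddle_b_tip (a point): middle of the blade's end edge of paddle_b, on the underside (75 mm from its origin)
- ladle: steel ladle, 198 mm long, about 0.16 kg: flat level handle 14 wide x 6 mm thick (underside 30 mm above the origin), x = -70 to 75 mm; a foot turned down 30 mm at x = 67 to 75; the bowl at the -x end. Stands on bowl and foot on the ledge, bowl roughly towards the robot. Origin: level with the undersides of bowl and foot, below the handle; x away from the bowl, z up. Balances at x = 0.
- ladle_bowl (a point): centre of the underside of the ladle's bowl (x = -96 mm on the ladle); the bowl is 54 mm across and 36 mm deep, rim level with the handle's top
- rack: ladle rack, fixed steel: base 100 x 150 x 8 mm and two parallel round bars 10 mm thick along its y at x = -40 and 40 mm, tops 75 mm above the ledge; at the bar ends (y = -65, 65 mm) posts with 14 mm balls rise to 102 mm. Nothing between the bars above the base. Origin: centre of the base's underside on the ledge; x roughly away from the robot. Things lie across it along its x.
- board: sloping wooden drying board, fixed on a foot: 150 mm long up the slope, 140 wide, slope 0.38 rad (22 degrees), low end towards the robot. Origin: centre of its upper face, 70 mm above the ledge; x up the slope (roughly away from the robot), z square out of its face. At the low end a full-width lip stands 14 mm above the face, inner face at x = -75 mm. Upper end open.
- jar: bystander, loose: terracotta jar with wooden cap, 58 mm across, 110 mm tall, in a row with the utensils; origin under its centre
- glass: bystander, loose: green tea glass, 60 mm across, 75 mm tall, on the robot's side of the utensils; origin under its centre
- bowl: bystander, loose: white bowl, 90 mm across, 40 mm tall, beyond the utensils; origin under its centre
- mortar: bystander, loose: brass mortar 84 mm across, 75 mm tall, with a leaning pestle to about 125 mm; origin under its centre
- oil: bystander, loose: oil bottle, 64 mm across, 200 mm tall; origin under its centre
Not all that is in view belongs to the job. There is more than one size of the ladle; the one meant has the size given above. Leave any green look-alike of the paddle_a alone.

How it is judged:
By the outcome, as a careful person would: the job done as asked, in the order asked, and still so for the second after the job is handed in, with the robot touching nothing.
It also fails if it takes over 72 s, if anything falls off the work surface, if the arm or the gripper's body presses on something with over 40 N, if the wrist force passes 120 N, or if a joint passes its speed limit or range.

## Working session

There is one attempt and no reset: what is moved stays moved. The work goes in short steps, Python scripts to look and compute and a shell command to move; the robot and the scene stay as the last step left them, time stands still between calls to the robot, and variables do not carry over. Pictures are saved under pics/ and viewed, about 8 in all and at most 12, crops included, and the job is handed in when it is done.

```bash
ls; mkdir -p pics
python3 - <<'E'
from station import ctrl,get_image,calibration,models
import cv2,numpy as np
print(ctrl.get_obs(), ctrl.tcp_to_grasp)
ims=[get_image(n) for n in("top","side")]
for n,i in zip(("top","side"),ims): cv2.imwrite(f"pics/{n}0.png",i[...,::-1])
big=np.vstack([cv2.resize(i,(800,600)) for i in ims[:1]])
cv2.imwrite("pics/a.png",big[...,::-1])
cv2.imwrite("pics/b.png",cv2.resize(ims[1],(800,600))[...,::-1])
for n in("top","side"):
  c=calibration(n);print(n,np.round(c["mtx"],1).tolist(),np.round(c["R"],3).tolist(),np.round(c["t"],3).tolist())
  for k in("paddle_a","ladle","ladle_bowl","rack","board","jar","glass","bowl"):
    print(n,k,[(np.round(d["extent"]).tolist(),round(d["conf"],2)) for d in models.search_frame(n,k)][:5])
E
```

```text
pics
{'t': 0.0, 'q': array([ 1.04698189e+00,  5.34044383e-02,  1.61430624e+00, -7.38354534e-06,
        1.47598337e+00, -1.19034132e-01]), 'dq': array([-1.98853022e-03, -7.89918049e-04,  3.69242229e-04, -1.69265468e-04,
       -1.61085907e-03, -8.45376666e-05]), 'effort': array([ 7.45425841e-04, -3.93694282e+01, -3.70168483e+01, -5.82391181e-05,
        7.17189949e-03, -4.85005827e-06]), 'tool_pos': array([0.24584214, 0.57393957, 0.2300262 ]), 'tool_rot': array([-0.63136209, -3.07682458,  0.0031348 ]), 'contact_force': array([-0.06257939, -0.50781693, -0.3544024 ]), 'wrist_torque': array([-0.04223401,  0.02262582, -0.02601854]), 'opening': 0.08542958211653032} 0.0187
top [[478.0, 0.0, 253.0], [0.0, 478.0, 192.0], [0.0, 0.0, 1.0]] [[0.014, -1.0, -0.003], [-0.991, -0.014, -0.133], [0.133, 0.005, -0.991]] [-0.02, 0.542, 1.335]
top paddle_a [([349.0, 179.0, 359.0, 231.0], 0.94), ([301.0, 240.0, 322.0, 292.0], 0.89), ([282.0, 171.0, 306.0, 223.0], 0.71)]
top ladle [([191.0, 155.0, 212.0, 218.0], 0.79), ([56.0, 265.0, 148.0, 327.0], 0.68), ([180.0, 249.0, 226.0, 275.0], 0.61)]
top ladle_bo
[... 561 characters left out ...]
, -0.719]] [-0.344, 0.306, 1.125]
side paddle_a [([247.0, 248.0, 271.0, 284.0], 0.88), ([311.0, 224.0, 346.0, 255.0], 0.65), ([276.0, 200.0, 298.0, 236.0], 0.64), ([300.0, 217.0, 365.0, 278.0], 0.53), ([242.0, 123.0, 263.0, 154.0], 0.45)]
side ladle [([88.0, 163.0, 166.0, 192.0], 0.82), ([184.0, 196.0, 200.0, 227.0], 0.75), ([216.0, 160.0, 259.0, 194.0], 0.59)]
side ladle_bowl [([87.0, 165.0, 162.0, 193.0], 0.64), ([219.0, 160.0, 257.0, 192.0], 0.63), ([185.0, 192.0, 203.0, 227.0], 0.54)]
side rack [([302.0, 220.0, 365.0, 278.0], 0.7)]
side board [([173.0, 133.0, 221.0, 178.0], 0.9)]
side jar []
side glass [([227.0, 209.0, 240.0, 234.0], 0.94)]
side bowl [([292.0, 158.0, 312.0, 167.0], 0.8)]
```

View pics/a.png

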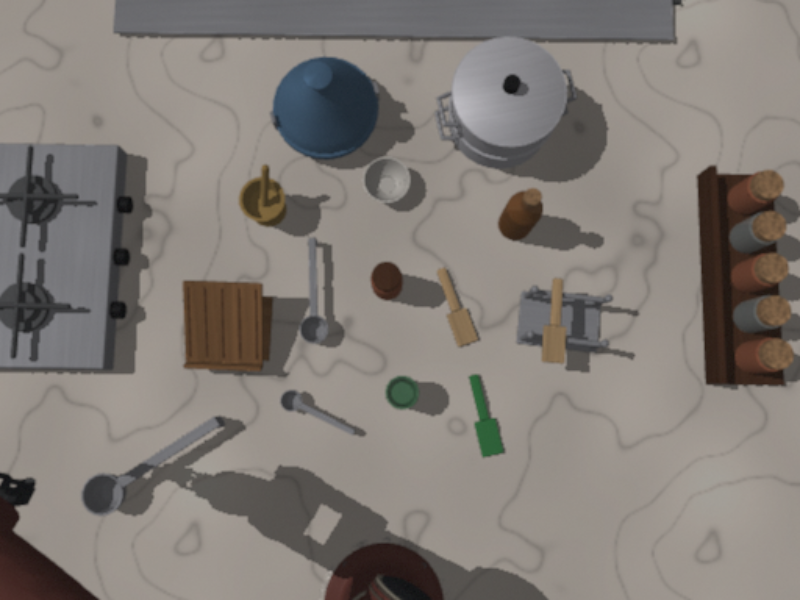

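View pics/b.png

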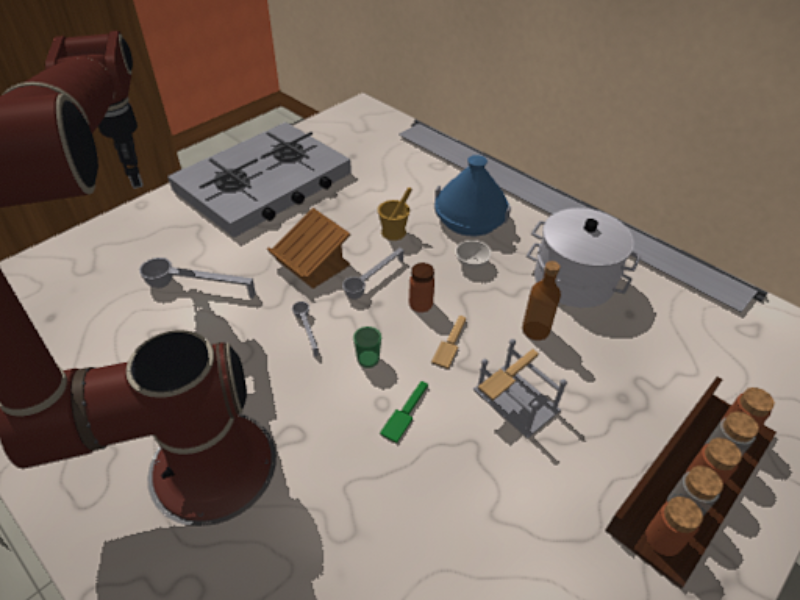

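Candidates (px in the 800x600 top view):
- **Ladles:** mid-size (314,285) about 0.19 m long, which is mine. The small one (320,412) and the large one (150,465) are wrong sizes.
- **Paddles:** wooden ones on the ledge (457,307), which is a, and on the rack (553,320), which is b. The green look-alike (486,415) stays.
- **Fixtures and bystanders:** board (224,325), rack (560,320), jar (387,280), glass (402,392).

Next: rough poses, then a wrist view.

```bash
cat > h.py <<'E'
import numpy as np,cv2
from scipy.spatial.transform import Rotation as Ro
from station import ctrl,get_image,calibration,models
def rays(c,uv,fish=False):
    uv=np.atleast_2d(uv).astype(float);m=c["mtx"]
    d=np.c_[(uv[:,0]-m[0,2])/m[0,0],(uv[:,1]-m[1,2])/m[1,1]]
    if fish:
        th=np.linalg.norm(d,axis=1)+1e-12
        d=np.c_[d/th[:,None]*np.sin(th)[:,None],np.cos(th)]
    else: d=np.c_[d,np.ones(len(d))]
    R=np.array(c["R"]);t=np.array(c["t"])
    return -R.T@t, d@R
def onplane(c,uv,z,fish=False):
    o,d=rays(c,uv,fish); return o+d*((z-o[2])/d[:,2])[:,None]
def proj(c,X,fish=False):
    X=np.atleast_2d(X)@np.array(c["R"]).T+c["t"];m=c["mtx"]
    if fish:
        r=np.linalg.norm(X[:,:2],axis=1);th=np.arctan2(r,X[:,2]);d=X[:,:2]/(r+1e-12)[:,None]*th[:,None]
    else: d=X[:,:2]/X[:,2:]
    return d*[m[0,0],m[1,1]]+[m[0,2],m[1,2]]
def tool():
    o=ctrl.get_obs();return np.array(o["tool_pos"]),Ro.from_rotvec(o["tool_rot"]),o
def down(yaw,tilt=0):
    """tool z down (tilted by tilt about world left axis -> forward); tool y across heading yaw; tool x = -heading"""
    # heading h=(cos,sin); object frame Rz(yaw); slope up by tilt; then tool = obj * flip about obj y
    return Ro.from_euler('z',yaw)*Ro.from_euler('y',-tilt)*Ro.from_euler('y',np.pi)
def go(p,R=None,half=True):
    """turn (tool frame, deg), then shift in the tool frame after and before the turn (mm)"""
    p0,R0,_=tool()
    if R is None:R=R0
    c=[R,R*Ro.from_euler('z',np.pi)] if half else [R]
    R=min(c,key=lambda r:(R0.inv()*r).magnitude())
    w=(R0.inv()*R).as_rotvec(degrees=True)
    d=np.array(p)-p0
    print("turn",w.round(1),"rows",np.ceil(np.linalg.norm(w)/8.5),"| shift before turn mm",(R0.inv().apply(d)*1e3).round(1),"after turn",(R.inv().apply(d)*1e3).round(1),"dist",np.linalg.norm(d).round(3))
E
python3 - <<'E'
from h import *
c=calibration("top")
im=cv2.imread("pics/top0.png")
def P(n,uv,z): print(n,onplane(c,np.array(uv)*.64,z).round(3).tolist())
P("pa",[(445,270),(465,344)],.01)
P("pb",[(557,280),(554,361)],.085)
P("ladle",[(313,240),(315,328)],.036)
P("rackbars",[(524,295),(606,297),(520,343),(605,347)],.075)
P("board",[(184,283),(263,284)],.098); P("boardlow",[(186,364),(262,366)],.044+.013)
P("jar",[(387,275)],.11)
E
```

```text
pa [[0.604, -0.105, 0.01], [0.465, -0.143, 0.01]]
pb [[0.575, -0.299, 0.085], [0.432, -0.292, 0.085]]
ladle [[0.652, 0.142, 0.036], [0.488, 0.133, 0.036]]
rackbars [[0.549, -0.242, 0.075], [0.547, -0.388, 0.075], [0.463, -0.235, 0.075], [0.458, -0.385, 0.075]]
board [[0.559, 0.359, 0.098], [0.559, 0.22, 0.098]]
boardlow [[0.419, 0.36, 0.057], [0.417, 0.224, 0.057]]
jar [[0.576, 0.002, 0.11]]
```

Run:
```python
from h import *
p,R,o=tool();c=calibration("wrist")
cam=-np.array(c["R"]).T@c["t"]
print("cam in tool",R.inv().apply(cam-p).round(3),"axes",(R.inv().as_matrix()@np.array(c["R"]).T).round(2).tolist(),np.round(c["mtx"],1).tolist())
go([0.44,0.29,0.33],down(0))
```

```text
cam in tool [ 0.075  0.    -0.143] axes [[0.0, -0.96, -0.29], [1.0, 0.0, 0.0], [-0.0, -0.29, 0.96]] [[297.3, 0.0, 251.9], [0.0, 297.3, 194.9], [0.0, 0.0, 1.0]]
turn [  0.    0.  -23.2] rows 3.0 | shift before turn mm [-290.2 -185.2  -98.7] after turn [-193.9 -284.5  -98.7] dist 0.358
```

```bash
python3 -m creep '[[1,0,0,-0.03,0,0,-8],[1,-0.02,-0.03,-0.02,0,0,-8],[1,-0.025,-0.04,-0.015,0,0,-7.2],[1,-0.03,-0.04,-0.012,0,0,0],[1,-0.03,-0.04,-0.012,0,0,0],[1,-0.03,-0.04,-0.01,0,0,0],[1,-0.03,-0.04,0,0,0,0],[1,-0.028,-0.04,0,0,0,0],[1,0,-0.025,0,0,0,0],[1,0,0,0,0,0,0],[1,0,0,0,0,0,0]]'
python3 - <<'E'
from h import *
c=calibration("wrist");im=get_image("wrist");p,R,_=tool();print(p,R.as_rotvec())
cv2.imwrite("pics/w1.png",im[...,::-1]);np.savez("pics/w1.npz",mtx=c["mtx"],R=c["R"],t=c["t"])
cv2.imwrite("pics/w1b.png",cv2.resize(im,(800,600))[...,::-1])
E
```

```text
t: 2.0
tool_pos: [0.4233, 0.2753, 0.3297]
tool_rot: [0.001, 3.141, 0.001]
contact_force: [-0.3, 0.5, 0.3]
opening: 0.0853
[0.4230141  0.2759246  0.32956723] [-5.78853263e-04  3.14141753e+00  9.22514475e-04]
```

View pics/w1b.png

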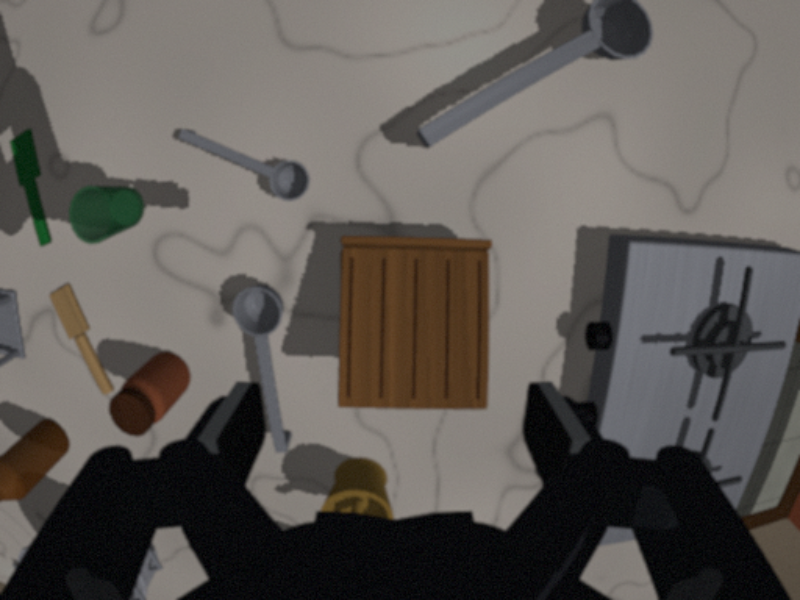

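```bash
cat >> h.py <<'E'
def load(n): d=np.load(n);return {k:d[k] for k in d}
def mask(im,lo,hi,box):
    h=cv2.cvtColor(im,cv2.COLOR_BGR2HSV);m=cv2.inRange(h,np.array(lo),np.array(hi));k=np.zeros_like(m);x0,y0,x1,y1=box;k[y0:y1,x0:x1]=1
    return cv2.morphologyEx(m*k,cv2.MORPH_OPEN,np.ones((2,2)))
def biggest(m): return max(cv2.findContours(m,cv2.RETR_EXTERNAL,cv2.CHAIN_APPROX_NONE)[0],key=cv2.contourArea)
def boardpt(b,P): 
    x,y,yaw=b; return (Ro.from_euler('z',yaw)*Ro.from_euler('y',-.38)).apply(P)+[x,y,.07]
E
python3 - <<'E'
from h import *
from scipy.optimize import least_squares
im=cv2.imread("pics/w1.png");c=load("pics/w1.npz")
hsv=cv2.cvtColor(im,cv2.COLOR_BGR2HSV)
for n,(u,v) in dict(board=(395,320),pa=(72,312),jar=(165,380),green=(30,180),mortar=(360,480)).items(): print(n,hsv[int(v*.64),int(u*.64)])
m=mask(im,(5,110,40),(18,255,255),(205,140,325,275));q=biggest(m)
ap=cv2.approxPolyDP(q,5,True)[:,0];print("board poly",ap.tolist())
up=np.array([[338,407],[488,407.5]])*.64; lip=np.array([[341,238],[491,241]])*.64
f=lambda b:(proj(c,boardpt(b,[[.075,.07,0],[.075,-.07,0]]),True)-up[::-1]).ravel()
b=least_squares(f,[.488,.29,0]).x;print("board",b,f(b))
for xx,z in((-.075,.014),(-.083,.014),(-.085,.014),(-.075,0)): print(xx,z,(proj(c,boardpt(b,[[xx,-.07,z],[xx,.07,z]]),True)/.64).round(1).tolist())
t=calibration("top"); print("top px",(proj(t,boardpt(b,[[.075,.07,0],[.075,-.07,0],[-.075,.07,.014],[-.075,-.07,.014]]))/.64).round(1).tolist())
# paddle a at wrist
m=mask(im,(8,60,90),(25,220,255),(25,175,80,260));q=biggest(m)[:,0]
X=onplane(c,q,.009,True);r=cv2.minAreaRect((X[:,:2]*1e3).astype(np.float32));print("pa wrist",r)
t0=cv2.imread("pics/top0.png")
m=mask(t0,(8,60,90),(25,220,255),(275,165,310,228));q=biggest(m)[:,0]
X=onplane(t,q,.009);print("pa top",cv2.minAreaRect((X[:,:2]*1e3).astype(np.float32)))
m=mask(t0,(8,60,90),(25,220,255),(340,170,365,235));q=biggest(m)[:,0]
X=onplane(t,q,.084);print("pb top",cv2.minAreaRect((X[:,:2]*1e3).astype(np.float32)))
# ladle: bowl rim centre and handle end at z .036
L=onplane(c,np.array([[258,311],[281,446]])*.64,.036,True);print("ladle",L.round(4).tolist(),np.linalg.norm(L[0]-L[1]))
E
```

```text
board [ 16 154  93]
pa [ 17 116 112]
jar [  9 156  75]
green [ 68 199  41]
mortar [ 21 161  49]
board poly [[220, 152], [218, 259], [310, 261], [314, 156]]
board [ 0.49294646  0.29557232 -0.01190798] [ 0.10125843  0.01140047 -0.09805735  0.00444957]
-0.075 0.014 [[338.9, 243.3], [491.2, 245.6]]
-0.083 0.014 [[339.2, 234.8], [491.0, 237.2]]
-0.085 0.014 [[339.2, 232.7], [490.9, 235.1]]
-0.075 0 [[340.5, 246.5], [488.2, 248.7]]
top px [[181.0, 280.3], [260.4, 282.3], [182.7, 363.8], [260.7, 365.8]]
pa wrist ((539.9429931640625, -116.99695587158203), (149.48126220703125, 43.44302749633789), 19.80715560913086)
pa top ((534.1912841796875, -125.47432708740234), (149.12930297851562, 40.51272201538086), 20.207735061645508)
pb top ((502.4469909667969, -294.550537109375), (38.44029998779297, 147.5408172607422), 89.07571411132812)
ladle [[0.4883, 0.1387, 0.036], [0.6511, 0.1472, 0.036]] 0.16295532588976747
```

Run:
```python
from h import *
go([0.535,-0.121,0.15],down(np.radians(17.5)))
```

```text
turn [  0.    0.  -17.5] rows 3.0 | shift before turn mm [-111.8 -397.1  179.4] after turn [  12.6 -412.2  179.6] dist 0.45
```

```bash
python3 -m creep '[[1,-0.011,-0.04,0,0,0,0],[1,-0.011,-0.04,0,0,0,0],[1,-0.011,-0.04,0,0,0,0],[1,-0.011,-0.04,0,0,0,0],[1,-0.011,-0.04,0,0,0,0],[1,-0.011,-0.04,0,0,0,0],[1,-0.011,-0.04,0,0,0,0],[1,-0.011,-0.04,0.02,0,0,0],[1,-0.011,-0.04,0.03,0,0,0],[1,-0.011,-0.037,0.03,0,0,0],[1,0,0,0.03,0,0,-6],[1,0,0,0.035,0,0,-6],[1,0,0,0.034,0,0,-5.5],[1,0,0,0,0,0,0],[1,0,0,0,0,0,0]]'
cat > snap.py <<'E'
import sys
from h import *
n=sys.argv[1]
c=calibration("wrist");im=get_image("wrist");p,R,_=tool();print(p.round(4),R.as_rotvec().round(4))
cv2.imwrite(f"pics/{n}.png",im[...,::-1]);np.savez(f"pics/{n}.npz",mtx=c["mtx"],R=c["R"],t=c["t"])
cv2.imwrite(f"pics/{n}b.png",cv2.resize(im,(800,600))[...,::-1])
E
python3 snap.py w2
```

```text
t: 3.55
tool_pos: [0.5332, -0.1195, 0.1512]
tool_rot: [0.478, -3.104, -0.001]
contact_force: [0.9, -0.5, 0.7]
opening: 0.0856
[ 0.5342 -0.1201  0.1529] [-4.774e-01  3.103e+00 -1.700e-03]
```

View pics/w2b.png

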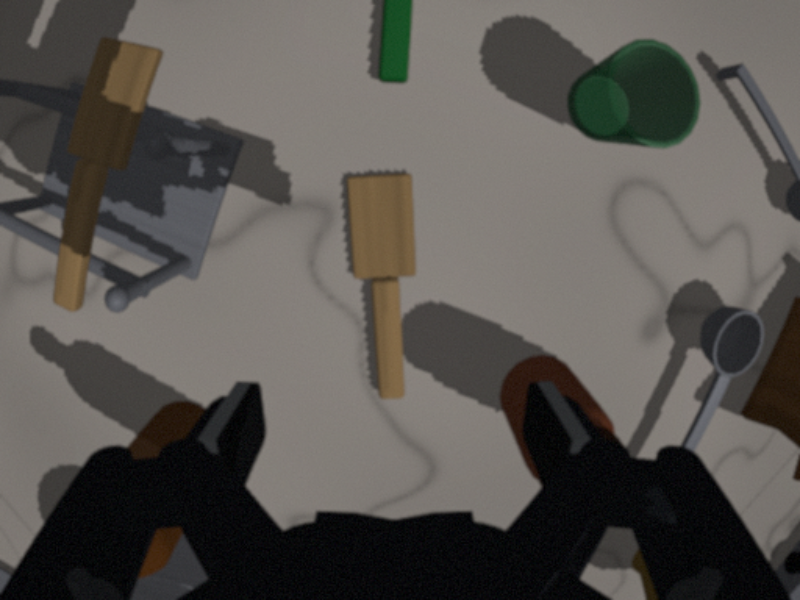

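```bash
cat >> h.py <<'E'
from scipy.optimize import least_squares
PAD=np.array([[-75,-20,8],[-75,20,8],[-10,-20,8],[-10,20,8],[75,-9,12],[75,9,12]])/1e3
def fitobj(c,M,uv,x0,z,fish=True):
    uv=np.asarray(uv,float)*.64
    pose=lambda b:Ro.from_euler('z',b[2]).apply(M)+[b[0],b[1],z]
    r=least_squares(lambda b:(proj(c,pose(b),fish)-uv).ravel(),x0)
    print("fit",r.x.round(4),"yaw deg",np.degrees(r.x[2]).round(2),"res px",(r.fun.reshape(-1,2)/.64).round(1).tolist());return r.x
E
python3 - <<'E'
from h import *
c=load("pics/w2.npz")
b=fitobj(c,PAD,[(345,175),(411,173),(354,278),(415,276),(379,398),(405,396)],[.535,-.12,.3],0)
t=calibration("top")
print((proj(t,Ro.from_euler('z',b[2]).apply(PAD)+[b[0],b[1],0])/.64).round(1).tolist())
bb=fitobj(c,PAD,[(104,38),(161,49),(70,154),(125,168),(54,307),(81,310)],[.5,-.295,0],.075)
g=Ro.from_euler('z',b[2]).apply([.008,0,0])+[b[0],b[1],0]
go(g+[0,0,.06],down(b[2]));go(g+[0,0,.003],down(b[2]))
E
```

```text
fit [ 0.5383 -0.1225  0.361 ] yaw deg 20.69 res px [[0.5, 0.3], [-0.1, -1.6], [-1.1, 0.1], [0.9, -1.3], [-0.2, 1.2], [-0.0, 1.9]]
[[478.2, 338.7], [458.0, 346.1], [465.9, 306.1], [445.8, 313.4], [444.7, 265.7], [435.7, 268.9]]
fit [ 0.5059 -0.2926 -0.0532] yaw deg -3.05 res px [[-1.1, -2.9], [1.4, -2.4], [-1.2, -1.2], [-0.5, 2.8], [2.0, -2.0], [-2.0, 5.8]]
turn [-0.1  0.1 -3.2] rows 1.0 | shift before turn mm [-11.   -2.9  93. ] after turn [-10.9  -3.6  92.9] dist 0.094
turn [-0.1  0.1 -3.2] rows 1.0 | shift before turn mm [-10.9  -2.8 150. ] after turn [-10.9  -3.6 149.9] dist 0.15
```

```bash
python3 -m creep '[[0.6,-0.011,-0.003,0.02,0,0,-3.2],[0.6,0,0,0.03,0,0,0],[0.6,0,0,0.03,0,0,0],[0.6,0,0,0.03,0,0,0],[0.6,0,0,0.02,0,0,0],[0.6,0,0,0.014,0,0,0],[0.6,0,0,0,0,0,0],[0.6,0,0,0,0,0,0]]' 30
python3 - <<'E'
from h import *
g=Ro.from_euler('z',.361).apply([.008,0,0])+[.5383,-.1225,.003]
go(g,down(.361))
E
python3 snap.py w3
```

```text
t: 4.4
tool_pos: [0.5459, -0.1205, 0.009]
tool_rot: [-0.564, 3.088, -0.002]
contact_force: [0.4, 0.4, 0.5]
opening: 0.0513
turn [-0.1  0.1  0. ] rows 1.0 | shift before turn mm [-0.2  0.8  6. ] after turn [-0.2  0.8  6. ] dist 0.006
[ 0.5461 -0.1206  0.0093] [-5.6390e-01  3.0873e+00 -2.9000e-03]
```

View pics/w3b.png

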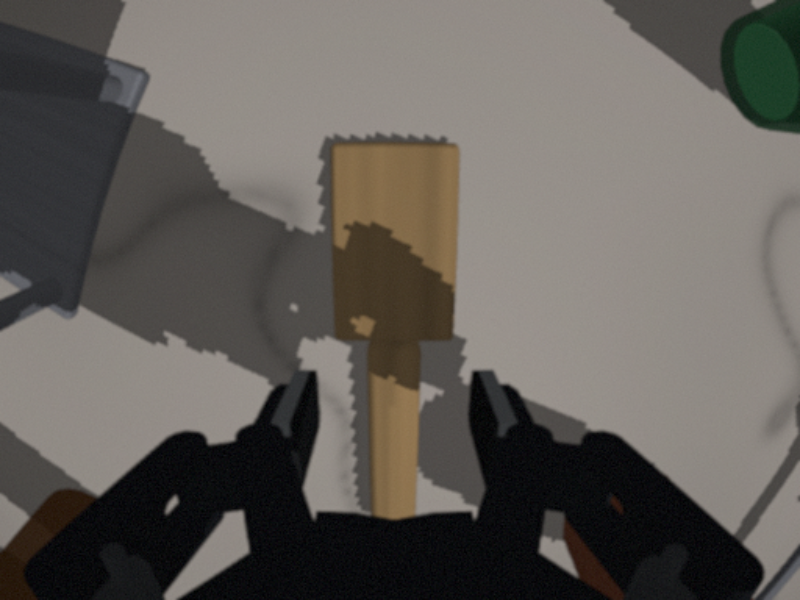

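The handle (col 394) is centred between the fingertips (318 to 470), and the blade edge (row 340) is clear of the pads. Lower and grip.

```bash
python3 -m creep '[[0.6,0,0,0.006,0,0,0],[0.3,0,0,0,0,0,0],[0.1,0,0,0,0,0,0],[0,0,0,0,0,0,0],[0,0,0,0,0,0,0],[0,0,0,0,0,0,0],[0,0,0,0,0,0,0]]' 40
python3 - <<'E'
from h import *
print(tool()[2]['contact_force'],tool()[0])
g=tool()[0]
# place a at board y=+30; board from wrist fit
b=[.49295,.29557,-.0119]
R=down(b[2],.38)
for x,y,z in((.012,.03,.12),(.012,.03,.003)):
  go(boardpt(b,[x,y,z]),R,half=False)
E
```

```text
t: 5.15
tool_pos: [0.5447, -0.1203, 0.0016]
tool_rot: [-0.564, 3.09, -0.001]
contact_force: [-0.1, 0.1, 2.6]
opening: 0.0168
[-0.11294114  0.14988727  2.58437819] [ 0.54467732 -0.12026634  0.00158103]
turn [  4.  -21.5  21.1] rows 4.0 | shift before turn mm [ -78.6  447.3 -184.5] after turn [  15.3  445.2 -204.6] dist 0.49
turn [  4.  -21.5  21.1] rows 4.0 | shift before turn mm [-119.   431.5  -75.8] after turn [ 15.3 445.2 -87.6] dist 0.454
```

```bash
python3 -m creep '[[0,0,0,-0.01,0,0,0],[0,0,0,-0.03,0,0,0],[0,0,0,-0.045,0,0,0],[0,0,0,-0.05,0,0,0],[0,-0.007,0.04,-0.05,0,0,0],[0,-0.007,0.041,0,0,0,0],[0,-0.007,0.041,0,0,0,0],[0,-0.007,0.041,0,0,0,0],[0,-0.007,0.041,0,0,0,0],[0,-0.007,0.041,0,0,0,0],[0,-0.007,0.041,0,0,0,0],[0,-0.007,0.041,0,1,-5.4,5.3],[0,0,0,0,1,-5.4,5.3],[0,0,0,0,1,-5.4,5.3],[0,0,0,0,1,-5.3,5.2],[0,0,0,0,0,0,0]]'
python3 - <<'E'
from h import *
b=[.49295,.29557,-.0119]
R=down(b[2],.38)
go(boardpt(b,[.012,.03,.08]),R,half=False)
E
```

```text
t: 6.75
tool_pos: [0.4801, 0.1969, 0.1732]
tool_rot: [0.013, 2.765, -0.002]
contact_force: [-0.7, 0.6, -1.5]
opening: 0.0167
turn [ 0.1 -0.2  0.1] rows 1.0 | shift before turn mm [ 15.1 128.9  20.4] after turn [ 15.4 128.9  20.2] dist 0.131
```

```bash
python3 -m creep '[[0,0.004,0.04,0,0,0,0],[0,0.004,0.04,0,0,0,0],[0,0.004,0.04,0,0,0,0],[0,0.003,0.009,0,0,0,0],[0,0,0,0,0,0,0],[0,0,0,0,0,0,0]]'
python3 snap.py w4
python3 - <<'E'
from h import *
b=[.49295,.29557,-.0119]
go(boardpt(b,[.012,.03,.003]),down(b[2],.38),half=False)
c=load("pics/w4.npz")
print((proj(c,boardpt(b,np.array([[-75,70,14],[-75,-70,14],[-75,70,0],[-75,-70,0],[75,-70,0]])/1e3),True)/.64).round(0).tolist())
p,R,_=tool();print("held",(proj(c,p+R.apply(np.array([[82,20,-6],[82,-20,-6]])/1e3),True)/.64).round(0).tolist())
E
```

```text
t: 7.35
tool_pos: [0.4705, 0.325, 0.1693]
tool_rot: [0.015, 2.763, -0.004]
contact_force: [0.0, -0.2, -0.9]
opening: 0.0168
[0.4706 0.3247 0.1694] [ 0.0164  2.763  -0.0033]
turn [-0.  -0.1  0. ] rows 1.0 | shift before turn mm [ 3.6  1.1 97.7] after turn [ 3.8  1.1 97.7] dist 0.098
[[475.0, 137.0], [200.0, 144.0], [471.0, 138.0], [210.0, 145.0], [232.0, 397.0]]
held [[459.0, 143.0], [322.0, 143.0]]
```

View pics/w4b.png

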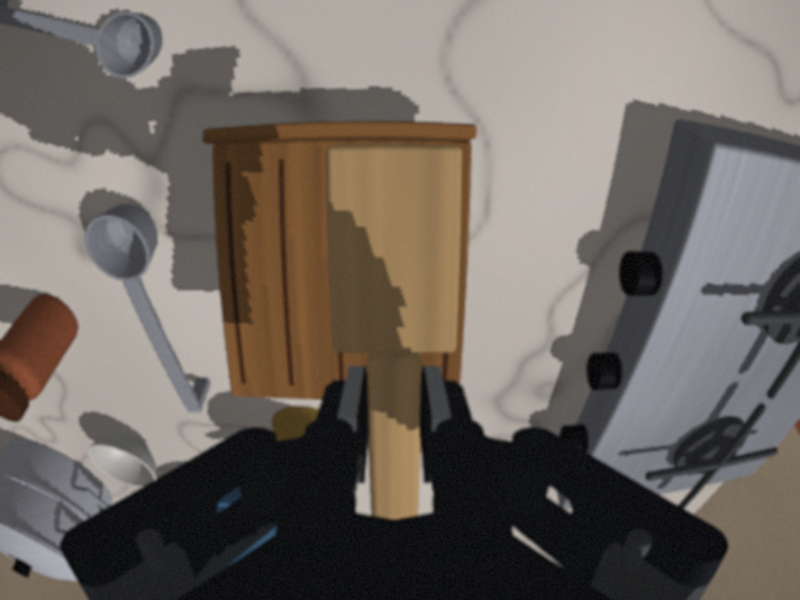

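Lip corners observed at (204,140) and (475,137) against predicted (200,144) and (475,137), so the board pose is confirmed. The blade tip at row 148 sits about 1.5 mm shorter than assumed. Lowering.

```bash
python3 -m creep '[[0,0.003,0.001,0.03,0,0,0],[0,0.002,0,0.03,0,0,0],[0,0,0,0.02,0,0,0],[0,0,0,0.009,0,0,0],[0,0,0,0.003,0,0,0],[0,0,0,0,0,0,0],[0,0,0,0,0,0,0]]'
python3 - <<'E'
from h import *
b=[.49295,.29557,-.0119]
go(boardpt(b,[.0105,.03,.0016]),down(b[2],.38),half=False)
print(tool()[1].inv().apply(tool()[2]["contact_force"]))
E
```

```text
t: 8.1
tool_pos: [0.5005, 0.3268, 0.0838]
tool_rot: [0.016, 2.76, -0.0]
contact_force: [0.6, 0.0, -1.0]
opening: 0.0165
turn [ 0.1  0.1 -0. ] rows 1.0 | shift before turn mm [ 1.3 -1.3  8.6] after turn [ 1.3 -1.3  8.6] dist 0.009
[-0.22619279  0.02527601  1.14173532]
```

```bash
python3 -m creep '[[0,0.001,0,0.003,0,0,0],[0,0,0,0.002,0,0,0],[0,0,0,0.001,0,0,0],[0,0,0,0.001,0,0,0],[0,0,0,0,0,0,0],[0,0,0,0,0,0,0]]'
python3 - <<'E'
from h import *
b=[.49295,.29557,-.0119]
go(boardpt(b,[.0105,.03,.0016]),down(b[2],.38),half=False)
print(tool()[1].inv().apply(tool()[2]["contact_force"]))
E
```

```text
t: 8.7
tool_pos: [0.5014, 0.3265, 0.0753]
tool_rot: [0.016, 2.762, -0.002]
contact_force: [-0.2, 0.9, -0.2]
opening: 0.0166
turn [ 0.1 -0.   0. ] rows 1.0 | shift before turn mm [-1.  -1.1  0.3] after turn [-1.  -1.1  0.3] dist 0.001
[0.2835305  0.87140659 0.10098386]
```

```bash
python3 -m creep '[[0,0,0,0.001,0,0,0],[0,0,0,0,0,0,0],[0,0,0,0,0,0,0]]'; python3 -m creep '[[0,0,0,0.001,0,0,0],[0,0,0,0,0,0,0],[0,0,0,0,0,0,0]]'
```

```text
t: 9.0
tool_pos: [0.5019, 0.3266, 0.0748]
tool_rot: [0.016, 2.762, -0.002]
contact_force: [-3.1, -0.5, 4.0]
opening: 0.0166
t: 9.3
tool_pos: [0.5019, 0.3266, 0.0748]
tool_rot: [0.016, 2.763, -0.002]
contact_force: [-9.8, -3.3, 11.5]
opening: 0.0167
```

```bash
python3 snap.py w5
python3 - <<'E'
from h import *
b=[.49295,.29557,-.0119]
go(boardpt(b,[.0105,.03,.0016]),down(b[2],.38),half=False)
print(tool()[1].inv().apply(tool()[2]["contact_force"]))
im=cv2.imread("pics/w5.png")[50:290,120:340];cv2.imwrite("pics/w5c.png",cv2.resize(im,(660,600)[:2] if 0 else (550,600)))
E
```

```text
[0.5019 0.3266 0.0748] [ 1.6200e-02  2.7627e+00 -2.4000e-03]
turn [ 0.  -0.1  0. ] rows 1.0 | shift before turn mm [-0.8 -1.2 -0.4] after turn [-0.8 -1.2 -0.4] dist 0.001
[  5.00018642  -2.42722918 -13.13309288]
```

View pics/w5c.png

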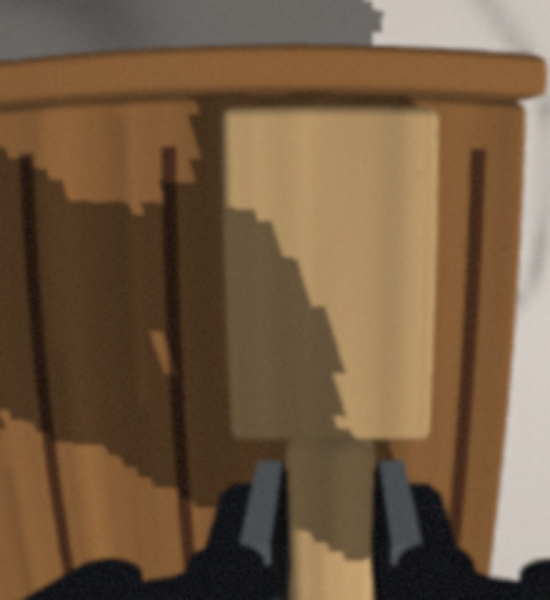

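The blade lies flat, with its tip at row 110 and the lip foot at about 97, a gap of roughly 2.4 mm. Ease the pressure, nudge to the lip, release.

```bash
python3 -m creep '[[0,0.001,0,-0.0015,0,0,0],[0,0.001,0,0,0,0,0],[0,0,0,0,0,0,0],[0,0,0,0,0,0,0]]'; python3 -m creep '[[0.15,0,0,0,0,0,0],[0.25,0,0,0,0,0,0],[0.35,0,0,0,0,0,0],[0.4,0,0,0,0,0,0],[0.4,0,0,-0.01,0,0,0],[0.4,0,0,-0.03,0,0,0],[0.4,0,0,-0.04,0,0,0],[0.4,0,0,-0.04,0,0,0],[0.4,0,0,-0.03,0,0,0],[0.4,0,0,0,0,0,0]]'
python3 snap.py w6
python3 - <<'E'
from h import *
go([.49,-.295,.25],down(-.05))
E
```

```text
t: 9.75
tool_pos: [0.4997, 0.3265, 0.074]
tool_rot: [0.016, 2.762, -0.002]
contact_force: [-2.5, -0.5, 1.1]
opening: 0.0165
t: 10.75
tool_pos: [0.4455, 0.3289, 0.2208]
tool_rot: [0.016, 2.753, 0.008]
contact_force: [0.2, 0.5, 0.2]
opening: 0.0345
[0.4449 0.3281 0.2176] [0.0156 2.7565 0.0039]
turn [ 0.7 22.   2.2] rows 3.0 | shift before turn mm [ -61.1 -622.4  -13.5] after turn [ -76.2 -620.1  -32.4] dist 0.626
```

View pics/w6b.png

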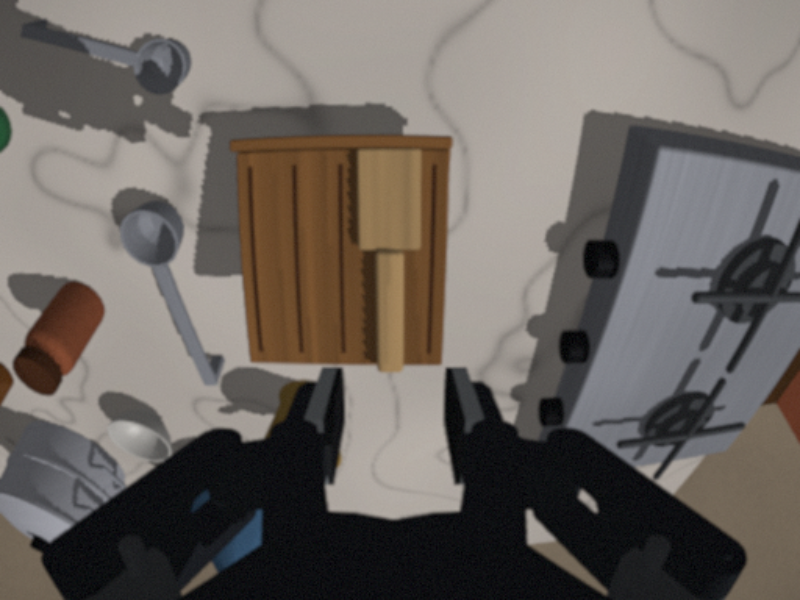

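Paddle_a lies flat on the board, blade end at the lip (389,150), handle end at (390,370). On to the rack.

```bash
python3 -m creep '[[0.5,0,0,0,0.2,7.4,0.7],[0.5,0,0,-0.01,0.2,7.3,0.7],[0.5,0,0,-0.02,0.2,7.3,0.8],[0.5,-0.005,-0.042,0,0,0,0],[0.5,-0.005,-0.042,0,0,0,0],[0.5,-0.005,-0.042,0,0,0,0],[0.5,-0.005,-0.042,0,0,0,0],[0.5,-0.005,-0.042,0,0,0,0],[0.5,-0.005,-0.042,0,0,0,0],[0.5,-0.005,-0.042,0,0,0,0],[0.5,-0.005,-0.042,0,0,0,0],[0.5,-0.005,-0.042,0,0,0,0],[0.5,-0.005,-0.042,0,0,0,0],[0.5,-0.005,-0.042,0,0,0,0],[0.5,-0.005,-0.042,0,0,0,0],[0.5,-0.005,-0.042,0,0,0,0],[0.5,-0.005,-0.042,0,0,0,0],[0.5,0,-0.03,0,0,0,0],[0.5,0,0,0,0,0,0]]'
python3 -m creep '[[0.5,0,0,0,0,0,0],[0.5,0,0,0,0,0,0]]'
python3 snap.py w7
```

```text
t: 12.7
tool_pos: [0.4766, -0.2966, 0.242]
tool_rot: [-0.087, -3.133, 0.002]
contact_force: [-0.2, 0.6, -0.7]
opening: 0.0425
t: 12.9
tool_pos: [0.4776, -0.2926, 0.2432]
tool_rot: [-0.079, -3.135, 0.001]
contact_force: [0.3, -0.6, 0.4]
opening: 0.0426
[ 0.4778 -0.2924  0.2435] [-7.7700e-02 -3.1352e+00  2.2000e-03]
```

View pics/w7b.png

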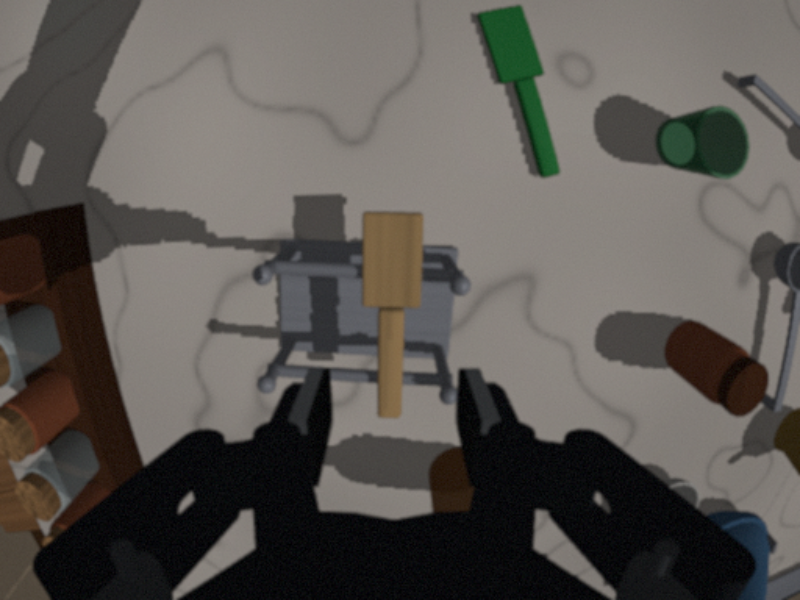

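Run:
```python
from h import *
c=load("pics/w7.npz")
b=fitobj(c,PAD,[(363,213),(422,213),(363,306),(420,306),(378,416),(401,415)],[.505,-.295,0],.075)
r=fitobj(c,np.array([[-40,-65,95],[-40,65,95],[40,-65,95],[40,65,95]])/1e3,[(264,272),(460,285),(266,383),(448,395)],[.505,-.31,0],0)
g=Ro.from_euler('z',b[2]).apply([.008,0,0])+[b[0],b[1],.077]
print(g,"in rack",Ro.from_euler('z',-r[2]).apply(g-[r[0],r[1],0]))
go(g+[0,0,.05],down(b[2]));go(g,down(b[2]))
```

```text
fit [ 0.5054 -0.2952 -0.0636] yaw deg -3.65 res px [[-1.1, -2.4], [1.2, -1.5], [-1.0, -0.0], [0.5, 0.8], [-0.4, 1.5], [0.9, 2.8]]
fit [ 0.5118 -0.3175 -0.1159] yaw deg -6.64 res px [[-0.6, 0.8], [0.7, 0.2], [0.0, -0.8], [-0.1, -0.2]]
[ 0.51340886 -0.29568394  0.077     ] in rack [-0.00095894  0.02185986  0.077     ]
turn [-0.1 -0.3  0.8] rows 1.0 | shift before turn mm [-36.4  -1.3 116.3] after turn [-35.8  -1.  116.5] dist 0.122
turn [-0.1 -0.3  0.8] rows 1.0 | shift before turn mm [-36.7  -1.2 166.3] after turn [-35.8  -1.  166.5] dist 0.17
```

```bash
python3 -m creep '[[0.5,-0.018,-0.001,0.01,0,-0.3,0.8],[0.5,-0.018,0,0.03,0,0,0],[0.5,0,0,0.04,0,0,0],[0.5,0,0,0.04,0,0,0],[0.5,0,0,0.03,0,0,0],[0.5,0,0,0.01,0,0,0],[0.5,0,0,0,0,0,0],[0.5,0,0,0,0,0,0]]'
python3 - <<'E'
from h import *
go([.5134,-.2957,.077],down(-.0636))
E
```

```text
t: 13.75
tool_pos: [0.5149, -0.2974, 0.0861]
tool_rot: [0.1, 3.137, -0.007]
contact_force: [-0.2, -0.9, -0.0]
opening: 0.0426
turn [-0.2  0.2 -0. ] rows 1.0 | shift before turn mm [1.7 1.6 9.1] after turn [1.6 1.6 9.1] dist 0.009
```

```bash
python3 -m creep '[[0.5,0.0015,0.0015,0.005,0,0,0],[0.5,0,0,0.0035,0,0,0],[0.3,0,0,0,0,0,0],[0.1,0,0,0,0,0,0],[0,0,0,0,0,0,0],[0,0,0,0,0,0,0],[0,0,0,0,0,0,0],[0,0,0,0,0,0,0]]' 40
python3 -m creep '[[0,0,0,-0.01,0,0,0],[0,0,0,-0.03,0,0,0],[0,0,0,-0.04,0,0,0],[0,0,0,-0.03,0,0,0],[0,0,0,0,0,0,0],[0,0,0,0,0,0,0]]'
python3 snap.py w8
python3 - <<'E'
from h import *
b=[.49295,.29557,-.0119]
go(boardpt(b,[.0105,-.028,.10]),down(b[2],.38),half=False)
E
```

```text
t: 14.55
tool_pos: [0.5126, -0.2958, 0.0761]
tool_rot: [0.102, 3.139, -0.005]
contact_force: [-0.3, -1.1, 3.1]
opening: 0.0167
t: 15.15
tool_pos: [0.5125, -0.2952, 0.1862]
tool_rot: [0.101, 3.138, -0.005]
contact_force: [-0.7, 0.4, -2.2]
opening: 0.0164
[ 0.5117 -0.2947  0.1844] [-1.0140e-01 -3.1391e+00  2.2000e-03]
turn [ -0.7 -21.8  -3. ] rows 3.0 | shift before turn mm [ 82.7 558.5  17. ] after turn [ 55.9 562.   -3.3] dist 0.565
```

```bash
python3 - <<'E'
from h import *
for n in("w4","w8"):
  im=cv2.imread(f"pics/{n}.png");m=mask(im,(14,50,50),(25,160,255),(200,60,320,225))
  q=biggest(m)[:,0];print(n,q.min(0)/.64,q.max(0)/.64,"top row cols",q[q[:,1]<=q[:,1].min()+1][:,0].min()/.64,q[q[:,1]<=q[:,1].min()+1][:,0].max()/.64)
E
python3 -m creep '[[0,0.006,0.04,-0.01,0,0,0],[0,0.006,0.042,0,0,0,0],[0,0.006,0.042,0,0,0,0],[0,0.006,0.042,0,0,0,0],[0,0.006,0.042,0,0,0,0],[0,0.006,0.042,0,0,0,0],[0,0.006,0.042,0,0,0,0],[0,0.006,0.042,0,0,0,0],[0,0.006,0.042,0,0,0,0],[0,0.006,0.042,0,0,0,0],[0,0.006,0.042,0,0,0,0],[0,0.006,0.042,0,-0.2,-7.3,-1],[0,0.006,0.042,0,-0.2,-7.3,-1],[0,0,0,0,-0.2,-7.2,-1],[0,0,0,0,0,0,0],[0,0,0,0,0,0,0]]'
python3 - <<'E'
from h import *
b=[.49295,.29557,-.0119]
go(boardpt(b,[.0105,-.028,.06]),down(b[2],.38),half=False)
E
```

```text
w4 [314.0625 121.875 ] [475.     351.5625] top row cols 315.625 418.75
w8 [326.5625 146.875 ] [462.5    351.5625] top row cols 329.6875 459.375
t: 16.8
tool_pos: [0.4676, 0.2522, 0.1913]
tool_rot: [0.015, 2.765, -0.008]
contact_force: [0.6, -0.4, -0.5]
opening: 0.0164
turn [-0.2 -0.2  0.1] rows 1.0 | shift before turn mm [11.2 15.9 61.8] after turn [11.4 15.7 61.9] dist 0.065
```

Paddle_b is held exactly like a was (blade end row 147, cols 327 to 462), so I reuse a's release position in board coordinates.

Run:
```python
from h import *
b=[.49295,.29557,-.0119]
B=Ro.from_euler('z',b[2])*Ro.from_euler('y',-.38)
a=B.inv().apply(np.array([.4997,.3265,.074])-[b[0],b[1],.07]);print("a at",a)
go(boardpt(b,[a[0]+.001,a[1]-.058,a[2]+.012]),down(b[2],.38),half=False)
```

```text
a at [0.00740992 0.03100813 0.00134764]
turn [-0.2 -0.2  0.1] rows 1.0 | shift before turn mm [ 13.1  17.1 108.5] after turn [ 13.5  16.7 108.5] dist 0.111
```

```bash
python3 -m creep '[[0,0.006,0.009,0.02,-0.2,-0.2,0.1],[0,0.006,0.008,0.03,0,0,0],[0,0.001,0,0.03,0,0,0],[0,0,0,0.02,0,0,0],[0,0,0,0.008,0,0,0],[0,0,0,0,0,0,0],[0,0,0,0,0,0,0]]'
python3 - <<'E'
from h import *
b=[.49295,.29557,-.0119]
go(boardpt(b,[.0084,-.027,.0013]),down(b[2],.38),half=False);print(tool()[2]["contact_force"])
E
```

```text
t: 17.5
tool_pos: [0.4987, 0.2692, 0.0897]
tool_rot: [0.019, 2.756, -0.0]
contact_force: [-0.0, 0.5, -0.9]
opening: 0.0171
turn [ 0.1  0.3 -0.1] rows 1.0 | shift before turn mm [ 4.6 -0.7 14.7] after turn [ 4.5 -0.7 14.7] dist 0.015
[-0.01576432  0.47071428 -0.87428702]
```

```bash
python3 -m creep '[[0,0.001,0,0.004,0,0,0],[0,0.001,0,0.004,0,0,0],[0,0,0,0.002,0,0,0],[0,0,0,0,0,0,0],[0,0,0,0,0,0,0],[0,0,0,0,0,0,0]]'
python3 - <<'E'
from h import *
b=[.49295,.29557,-.0119]
go(boardpt(b,[.0084,-.027,.0013]),down(b[2],.38),half=False);print(tool()[2]["contact_force"])
E
python3 -m creep '[[0,0,0,0.001,0,0,0],[0,0,0,0,0,0,0],[0,0,0,0,0,0,0]]'
```

```text
t: 18.1
tool_pos: [0.4995, 0.2695, 0.0787]
tool_rot: [0.017, 2.757, -0.001]
contact_force: [0.4, 0.3, -1.2]
opening: 0.0168
turn [ 0.1  0.3 -0. ] rows 1.0 | shift before turn mm [ 1.2 -1.   4.3] after turn [ 1.2 -1.   4.3] dist 0.005
[ 0.444719    0.32806008 -1.24682491]
t: 18.4
tool_pos: [0.4998, 0.2694, 0.0776]
tool_rot: [0.017, 2.757, -0.001]
contact_force: [-0.0, -0.2, -0.8]
opening: 0.0168
```

```bash
python3 -m creep '[[0,0.0005,0,0.001,0,0.2,0],[0,0,0,0.001,0,0,0],[0,0,0,0,0,0,0],[0,0,0,0,0,0,0]]'
python3 -m creep '[[0,0,0,0.001,0,0,0],[0,0,0,0,0,0,0],[0,0,0,0,0,0,0]]'
```

```text
t: 18.8
tool_pos: [0.5001, 0.2693, 0.0755]
tool_rot: [0.017, 2.761, -0.001]
contact_force: [0.1, -0.5, -0.9]
opening: 0.0168
t: 19.1
tool_pos: [0.5004, 0.2694, 0.0746]
tool_rot: [0.017, 2.76, -0.001]
contact_force: [-0.4, -0.5, -0.2]
opening: 0.0165
```

```bash
python3 -m creep '[[0,0,0,0.0007,0,0,0],[0,0,0,0,0,0,0],[0,0,0,0,0,0,0]]'
python3 -m creep '[[0,0.001,0,0.0004,0,0,0],[0,0,0,0,0,0,0],[0,0,0,0,0,0,0]]'
python3 - <<'E'
from h import *
b=[.49295,.29557,-.0119]
go(boardpt(b,[.0074,-.027,.0013]),down(b[2],.38),half=False);print(tool()[1].inv().apply(tool()[2]["contact_force"]))
E
```

```text
t: 19.4
tool_pos: [0.5006, 0.2694, 0.0744]
tool_rot: [0.017, 2.761, -0.001]
contact_force: [-4.8, -1.2, 4.7]
opening: 0.0166
t: 19.7
tool_pos: [0.5006, 0.2694, 0.0744]
tool_rot: [0.017, 2.759, -0.001]
contact_force: [-4.5, -1.4, 5.8]
opening: 0.0165
turn [ 0.1  0.2 -0. ] rows 1.0 | shift before turn mm [ 1.7 -0.9 -0.2] after turn [ 1.7 -0.9 -0.2] dist 0.002
[ 1.99731165 -1.48182352 -7.01870845]
```

```bash
python3 -m creep '[[0,0.001,0,-0.0005,0,0,0],[0,0.001,0,0,0,0,0],[0,0,0,0,0,0,0],[0,0,0,0,0,0,0]]'; python3 -m creep '[[0.15,0,0,0,0,0,0],[0.25,0,0,0,0,0,0],[0.3,0,0,0,0,0,0],[0.35,0,0,0,0,0,0],[0.35,0,0,-0.01,0,0,0],[0.35,0,0,-0.03,0,0,0],[0.35,0,0,-0.04,0,0,0],[0.35,0,0,-0.04,0,0,0],[0.35,0,0,-0.03,0,0,0],[0.4,0,0,0,0,0,0],[0.4,0,0,0,0,0,0]]'
python3 snap.py w9
python3 - <<'E'
from h import *
go([.565,.143,.22],down(np.radians(3)))
E
```

```text
t: 20.1
tool_pos: [0.4985, 0.2697, 0.0736]
tool_rot: [0.017, 2.759, 0.0]
contact_force: [0.8, -0.0, 2.9]
opening: 0.0165
t: 21.2
tool_pos: [0.4421, 0.2701, 0.2133]
tool_rot: [0.017, 2.759, 0.001]
contact_force: [-0.4, -0.5, -0.2]
opening: 0.0343
[0.4416 0.2697 0.2116] [ 1.6800e-02  2.7612e+00 -1.3000e-03]
turn [-0.6 21.8 -3.7] rows 3.0 | shift before turn mm [-119.1 -125.2   38.4] after turn [-116.6 -132.9   -8.4] dist 0.177
```

View pics/w9b.png

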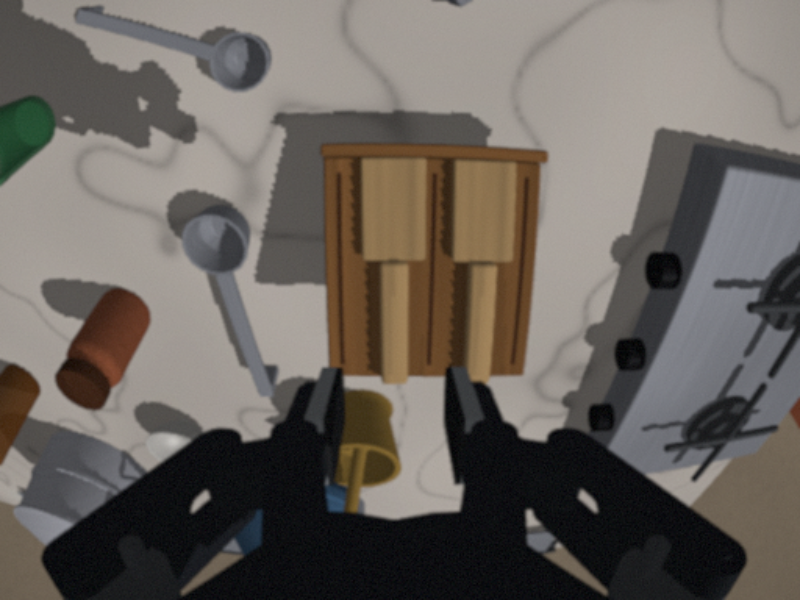

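Both paddles lie side by side at the lip, blades at (393,210) and (485,210). Next is the ladle.

```bash
python3 -m creep '[[0.5,0,0,-0.02,-0.2,7.3,-1.2],[0.5,0,-0.02,0,-0.2,7.3,-1.2],[0.5,-0.02,-0.03,0,-0.2,7.2,-1.2],[0.5,-0.04,-0.04,0.01,0,0,0],[0.5,-0.04,-0.04,0.01,0,0,0],[0.5,-0.017,-0.003,0,0,0,0],[0.5,0,0,0,0,0,0],[0.5,0,0,0,0,0,0],[0.5,0,0,0,0,0,0]]'
python3 snap.py w10
```

```text
t: 22.15
tool_pos: [0.5447, 0.153, 0.2152]
tool_rot: [0.082, -3.139, -0.0]
contact_force: [-0.8, -0.0, 0.0]
opening: 0.0426
[0.5448 0.1532 0.2156] [ 8.2800e-02 -3.1403e+00 -3.0000e-04]
```

View pics/w10b.png

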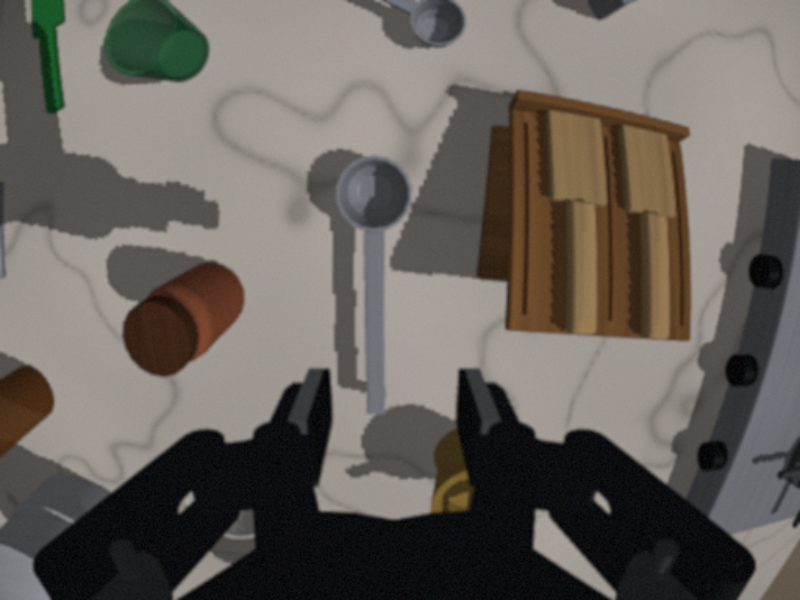

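Run:
```python
from h import *
c=load("pics/w10.npz")
M=np.array([[-96,-27,36],[-96,27,36],[-123,0,36],[75,-7,36],[75,7,36]])/1e3
b=fitobj(c,M,[(338,192),(410,191),(374,156),(369,412),(384,411)],[.58,.143,.05],0)
g=[b[0],b[1],.017]
go(np.array(g),down(b[2]))
```

```text
fit [0.5835 0.1423 0.0531] yaw deg 3.04 res px [[-3.0, 0.4], [3.1, 0.9], [-0.2, -3.0], [-1.2, 0.7], [1.3, 1.8]]
turn [ 0. -0. -0.] rows 1.0 | shift before turn mm [-38.1 -12.9 198.6] after turn [-38.1 -12.9 198.6] dist 0.203
```

Rim centre (374,192), handle end (376,412): 198 mm long fits to 3 px, so this is the right ladle. Descend.

```bash
python3 -m creep '[[0.5,-0.019,-0.007,0,0,0,0],[0.5,-0.019,-0.006,0.02,0,0,0],[0.5,0,0,0.04,0,0,0],[0.5,0,0,0.04,0,0,0],[0.5,0,0,0.04,0,0,0],[0.5,0,0,0.03,0,0,0],[0.5,0,0,0.015,0,0,0],[0.5,0,0,0.005,0,0,0],[0.5,0,0,0,0,0,0],[0.5,0,0,0,0,0,0]]'
python3 - <<'E'
from h import *
go([.5835,.1423,.017],down(.0531))
E
```

```text
t: 23.2
tool_pos: [0.5861, 0.1418, 0.0283]
tool_rot: [-0.081, 3.136, 0.001]
contact_force: [0.1, -0.1, -0.9]
opening: 0.0429
turn [ 0.   0.2 -0.1] rows 1.0 | shift before turn mm [ 2.7  0.6 11.3] after turn [ 2.6  0.6 11.3] dist 0.012
```

```bash
python3 -m creep '[[0.5,0.0025,0.0005,0.008,0,0.2,0],[0.5,0,0,0.003,0,0,0],[0.5,0,0,0,0,0,0],[0.3,0,0,0,0,0,0],[0.1,0,0,0,0,0,0],[0,0,0,0,0,0,0],[0,0,0,0,0,0,0],[0,0,0,0,0,0,0],[0,0,0,0,0,0,0]]' 60
python3 -m creep '[[0,0,0,-0.005,0,0,0],[0,0,0,-0.02,0,0,0],[0,0,0,-0.04,0,0,0],[0,0,0,-0.05,0,0,0],[0,0,0,-0.05,0,0,0],[0,0,0,-0.03,0,0,0],[0,0,0,0,0,0,0],[0,0,0,0,0,0,0]]'
python3 snap.py w11
python3 - <<'E'
from h import *
r=[.5118,-.3175,-.1159]
go([r[0],r[1],.2],down(r[2]))
print(tool()[2]['wrist_torque'])
E
```

```text
t: 24.1
tool_pos: [0.5823, 0.1417, 0.0153]
tool_rot: [0.081, -3.138, 0.0]
contact_force: [0.2, -1.7, 2.5]
opening: 0.0121
t: 24.9
tool_pos: [0.5825, 0.1419, 0.21]
tool_rot: [0.081, -3.138, -0.0]
contact_force: [-0.7, -0.1, -2.3]
opening: 0.0125
[0.5815 0.1418 0.2081] [ 8.0700e-02 -3.1347e+00  1.0000e-04]
turn [-0.  -0.3  9.6] rows 2.0 | shift before turn mm [  93.2 -455.1    8.6] after turn [  16.2 -464.3    8.1] dist 0.465
[ 0.01251076 -0.02090074 -0.03698538]
```

```bash
python3 -m creep '[[0,0.03,0,-0.02,0,0,0],[0,0.03,-0.02,-0.02,0,0,0],[0,0.03,-0.035,0,0,0,0],[0,0.003,-0.04,0,0,0,0],[0,0,-0.04,0,0,0,0],[0,0,-0.04,0,0,0,0],[0,0,-0.04,0,0,0,0],[0,0,-0.04,0,0,0,0],[0,0,-0.04,0,0,0,0],[0,0,-0.04,0,0,0,0],[0,0,-0.04,0,0,0,0],[0,0,-0.04,0,0,-0.1,4.8],[0,0,-0.04,0,0,-0.1,4.8],[0,0,0,0,0,0,0],[0,0,0,0,0,0,0],[0,0,0,0,0,0,0]]'
python3 snap.py w12
python3 - <<'E'
from h import *
r=[.5118,-.3175,-.1159]
go([r[0],r[1],.0603],down(r[2]))
c=load("pics/w12.npz")
P=Ro.from_euler('z',r[2]).apply(np.array([[-40,-65,95],[-40,65,95],[40,-65,95],[40,65,95]])/1e3)+[r[0],r[1],0]
q=proj(c,P,True)/.64;print(q.round().tolist())
E
```

```text
t: 26.55
tool_pos: [0.5093, -0.3161, 0.2481]
tool_rot: [-0.181, -3.134, -0.004]
contact_force: [-0.3, -0.1, -1.7]
opening: 0.0128
[ 0.5096 -0.316   0.2487] [-1.7990e-01 -3.1351e+00 -2.6000e-03]
turn [ 0.1 -0.1  0.1] rows 1.0 | shift before turn mm [ -2.6  -1.5 188.4] after turn [ -2.4  -1.3 188.4] dist 0.188
[[290.0, 227.0], [490.0, 227.0], [297.0, 343.0], [484.0, 343.0]]
```

```bash
python3 -m creep '[[0,-0.0025,-0.0015,0.02,0,0,0],[0,0,0,0.04,0,0,0],[0,0,0,0.04,0,0,0],[0,0,0,0.03,0,0,0],[0,0,0,0.025,0,0,0],[0,0,0,0.015,0,0,0],[0,0,0,0.005,0,0,0],[0,0,0,0,0,0,0],[0,0,0,0,0,0,0]]'
python3 snap.py w13
python3 - <<'E'
from h import *
r=[.5118,-.3175,-.1159]
go([r[0],r[1],.0603],down(r[2]))
E
```

```text
t: 27.5
tool_pos: [0.5134, -0.3198, 0.0771]
tool_rot: [0.182, 3.133, -0.003]
contact_force: [0.0, -0.2, -0.7]
opening: 0.0121
[ 0.5135 -0.3199  0.0773] [ 0.1817  3.133  -0.0032]
turn [-0.1  0.2  0. ] rows 1.0 | shift before turn mm [ 2.   2.2 17. ] after turn [ 1.9  2.2 17. ] dist 0.017
```

View pics/w13b.png

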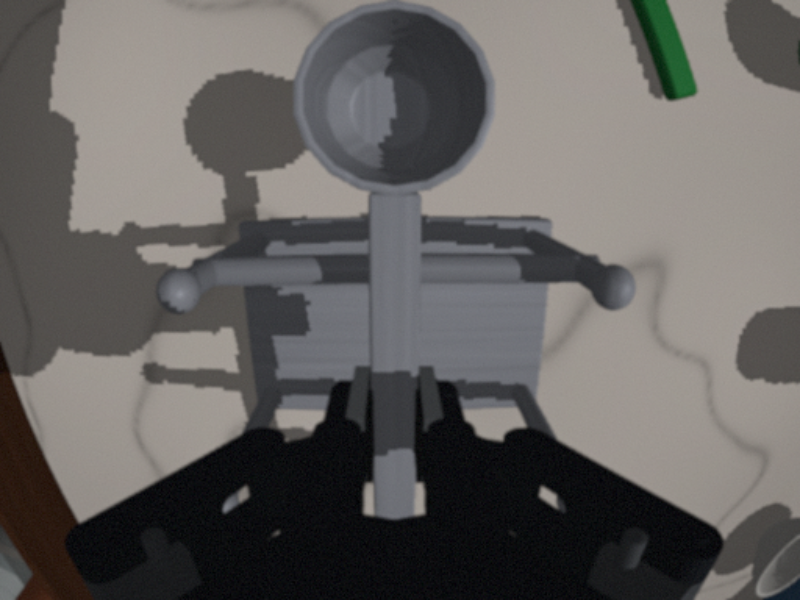

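The ladle is centred between the balls (180,290) and (614,287), handle at col 395, with the bowl clear in front of the near bar (row 268). Lowering gently.

```bash
python3 -m creep '[[0,0.001,0.001,0.006,0,0,0],[0,0.001,0.001,0.004,0,0,0],[0,0,0,0.002,0,0,0],[0,0,0,0.001,0,0,0],[0,0,0,0,0,0,0],[0,0,0,0,0,0,0]]'
python3 -m creep '[[0,0,0,0.001,0,0,0],[0,0,0,0,0,0,0],[0,0,0,0,0,0,0]]'
python3 -m creep '[[0,0,0,0.001,0,0,0],[0,0,0,0,0,0,0],[0,0,0,0,0,0,0]]'
```

```text
t: 28.15
tool_pos: [0.5106, -0.317, 0.0623]
tool_rot: [0.182, 3.136, -0.0]
contact_force: [0.3, 0.7, -1.8]
opening: 0.0124
t: 28.45
tool_pos: [0.5105, -0.317, 0.0613]
tool_rot: [0.182, 3.136, -0.0]
contact_force: [-0.2, -0.3, -1.3]
opening: 0.0127
t: 28.75
tool_pos: [0.5106, -0.317, 0.0603]
tool_rot: [0.182, 3.136, -0.0]
contact_force: [0.2, -0.6, -2.1]
opening: 0.0129
```

```bash
for i in 1 2; do python3 -m creep '[[0,0,0,0.0007,0,0,0],[0,0,0,0,0,0,0],[0,0,0,0,0,0,0]]'; done
```

```text
t: 29.05
tool_pos: [0.5107, -0.3171, 0.0601]
tool_rot: [0.182, 3.135, -0.0]
contact_force: [-0.9, 0.8, 2.2]
opening: 0.0122
t: 29.35
tool_pos: [0.5107, -0.3171, 0.06]
tool_rot: [0.182, 3.136, -0.0]
contact_force: [-2.8, 3.3, 7.1]
opening: 0.0129
```

```bash
python3 -m creep '[[0,0,0,-0.0005,0,0,0],[0.1,0,0,0,0,0,0],[0.2,0,0,0,0,0,0],[0.3,0,0,0,0,0,0],[0.4,0,0,0,0,0,0],[0.4,0,0,0,0,0,0],[0.4,0,0,-0.01,0,0,0],[0.4,0,0,-0.03,0,0,0],[0.4,0,0,-0.04,0,0,0],[0.4,0,0,-0.04,0,0,0],[0.4,0,0,-0.04,0,0,0],[0.4,0,0,-0.03,0,0,0],[0.4,0,0,0,0,0,0],[0.4,0,0,0,0,0,0],[0.4,0,0,0,0,0,0]]'
python3 snap.py w14
python3 - <<'E'
from h import *
c=load("pics/w14.npz");r=[.5118,-.3175,-.1159]
im=cv2.imread("pics/w14b.png")[:,150:650]
s=get_image("side")[...,::-1];t=get_image("top")[...,::-1]
a=np.vstack([cv2.resize(s[120:290,150:390],(300,212)),cv2.resize(t[140:300,100:410],(300,155)),np.zeros((233,300,3),np.uint8)])
cv2.imwrite("pics/fin.png",np.hstack([im,a]))
P=Ro.from_euler('z',r[2]).apply(np.array([[75,-7,81],[75,7,81],[-96,0,81],[-40,0,75]])/1e3)+[r[0],r[1],0]
print((proj(c,P,True)/.64-[150,0]).round().tolist())
for n in("top",):
  for k in("jar","glass","bowl","mortar","oil"): print(k,[np.round(d["extent"]).tolist() for d in models.search_frame(n,k)][:1])
E
```

```text
t: 30.85
tool_pos: [0.5098, -0.3164, 0.2478]
tool_rot: [-0.182, -3.135, -0.002]
contact_force: [-0.9, -0.1, -0.5]
opening: 0.0343
[ 0.5096 -0.3163  0.2473] [-1.8220e-01 -3.1341e+00 -3.0000e-03]
[[232.0, 379.0], [251.0, 379.0], [241.0, 139.0], [241.0, 222.0]]
jar [[237.0, 164.0, 261.0, 193.0]]
glass [[247.0, 240.0, 270.0, 263.0]]
bowl [[233.0, 98.0, 264.0, 129.0]]
mortar [[156.0, 105.0, 186.0, 144.0]]
oil [[321.0, 120.0, 347.0, 154.0]]
```

The viewer limit is reached, so I check by numbers: network boxes against boxes projected from the intended poses.

Run:
```python
from h import *
r=[.5118,-.3175,-.1159];b=[.49295,.29557,-.0119]
a=np.linspace(0,2*np.pi,24)
L=np.vstack([np.c_[-96+27*np.cos(a),27*np.sin(a),0*a+81],np.c_[-96+14*np.cos(a),14*np.sin(a),0*a+45],[[75,-7,81],[75,7,81],[75,0,45]]])/1e3
L=Ro.from_euler('z',r[2]).apply(L)+[r[0],r[1],0]
for n in("wrist","side","top"):
  c=calibration(n);get_image(n);f=n=="wrist"
  q=proj(c,L,f);print(n,"ladle expect",q.min(0).round(),q.max(0).round(),[(np.round(d["extent"]).tolist(),round(d["conf"],2)) for d in models.search_frame(n,"ladle")][:5])
  if not f:
    for y in(.031,-.027):
      q=proj(c,boardpt(b,PAD+[0,y,0]));print("  pad expect",q.min(0).round(),q.max(0).round())
    print([(np.round(d["extent"]).tolist(),round(d["conf"],2)) for d in models.search_frame(n,"paddle_a")][:5])
  if f:
    # tilt: handle brightness profile - handle edges per row, expected width for a level handle
    g=get_image("wrist")
    for x in(-60,-20,20,60):
      P=Ro.from_euler('z',r[2]).apply(np.array([[x,-7,81],[x,7,81]])/1e3)+[r[0],r[1],0]
      u=proj(c,P,True);v=int(u[0,1].round());c0=int(u[:,0].min())
      print(x,v,u[:,0].round(1),g[v,c0-8:c0+22].mean(1).round().astype(int).tolist())
```

```text
wrist ladle expect [225.  63.] [277. 242.] [([225.0, 62.0, 277.0, 243.0], 0.82), ([471.0, 12.0, 512.0, 45.0], 0.76)]
-60 123 [244.  257.5] [136, 137, 135, 137, 134, 135, 135, 134, 135, 131, 111, 96, 94, 100, 97, 99, 102, 97, 98, 103, 101, 100, 101, 111, 129, 135, 136, 138, 135, 136]
-20 160 [244.1 257.3] [101, 99, 100, 103, 100, 99, 102, 101, 98, 91, 89, 95, 98, 100, 103, 101, 103, 100, 100, 101, 102, 100, 93, 98, 100, 102, 101, 99, 101, 101]
20 196 [244.3 257.1] [83, 83, 83, 80, 86, 89, 94, 94, 90, 83, 89, 93, 96, 100, 99, 100, 100, 99, 98, 102, 100, 103, 101, 96, 96, 97, 97, 94, 88, 85]
60 230 [244.6 256.9] [134, 135, 132, 129, 129, 126, 123, 122, 113, 100, 94, 94, 97, 99, 98, 98, 100, 100, 97, 98, 100, 114, 129, 135, 136, 135, 138, 137, 136, 135]
side ladle expect [302. 227.] [352. 268.] [([303.0, 229.0, 351.0, 270.0], 0.94), ([188.0, 194.0, 203.0, 229.0], 0.63), ([293.0, 155.0, 309.0, 170.0], 0.5)]
  pad expect [175. 134.] [206. 166.]
  pad expect [184. 141.] [216. 173.]
[([177.0, 136.0, 208.0, 165.0], 0.58), ([244.0, 246.0, 270.0, 284.0], 0.58), ([189.0, 144.0, 219.0, 172.0], 0.55)]
top ladle expect [350. 175.] [369. 247.] [([53.0, 265.0, 147.0, 330.0], 0.9), ([178.0, 247.0, 226.0, 274.0], 0.6), ([120.0, 180.0, 172.0, 237.0], 0.52), ([125.0, 178.0, 136.0, 231.0], 0.49)]
  pad expect [123. 181.] [138. 233.]
  pad expect [144. 181.] [159. 233.]
[([128.0, 181.0, 139.0, 233.0], 0.74), ([302.0, 240.0, 316.0, 275.0], 0.59), ([147.0, 180.0, 157.0, 235.0], 0.56)]
```

All matches within 1 to 5 px, and the ladle is level. Handing in.

```bash
python3 -c "
from station import finish_job;print(finish_job())"
```

```text
the job is handed in; nothing more can be done
None
```

I put all three utensils away and handed the job in at about 31 s on the robot's clock. I placed paddle_a, then paddle_b, flat and side by side on the drying board with blade ends at the lip. Then I laid the 198 mm ladle across the rack bars, bowl towards the robot. I set each one down slowly until the wrist force showed contact (about 7–13 N), then eased off and released it.

**Last checks**
- **Ladle:** the network's box matched the box projected for a level ladle to within 1 px in the wrist view and 2 px in the side view. In the top view the network did not report the ladle on the rack.
- **Paddles:** both were seen at the lip in the wrist picture, and their boxes agree with the planned poses to within 5 px. The top camera sits a few pixels (about 5 mm) off the wrist camera, so I relied on the wrist.
- **Bystanders:** the jar, bowl and glass boxes matched the first pictures to within about 5 px. The mortar and oil bottle were detected, but I had no earlier boxes to compare them with. I did not check the green paddle and the other two ladles closely at the end.
- **Not seen by eye:** the final picture was refused because the 12-picture limit was reached, so the ladle's final rest was checked by numbers only.

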